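Twist-lock the upper tray onto the notions caddy

TASK

Put the round handled tray back on top of the two-tier notions caddy: lower it gently onto the hub of the lower tier, turn it until its notches drop over the hub's lugs, then turn it clockwise (seen from above) until the sprung catch clicks up and locks it. Let go, keep the tray level so that the little tin and the wax cake stay in it, and do not knock over or shift the things around.

Things in the scene. Friction and masses are not known exactly. Their poses are not given: they have to be found in the camera images.
- caddy: Fixed foot; origin on the swivel axis, on the work surface, z up. On it a wooden tier, 198 mm across, rim 38 mm high, with five spools (tops 70 mm) and a hub in its middle (grey, white lugged top). Tier and hub stand at ANY turn on the foot: that turn is not reported (this yaw tells nothing); find it by eye or by touch. The swivel is stiff (1.2 N m): light turning does not drag it round.
- hub_top (a point): Centre of the hub's flat top, 80 mm above the work surface (its yaw does not follow the hub). The hub has three equal lugs at its top, 120 degrees apart, each 53 degrees wide, 6 mm thick, reaching 40 mm from the axis; below them a neck of 30 mm radius and, 17 mm under the top, a shoulder of 52 mm radius. Gaps between the lugs are 67 degrees wide.
- tray: Loose round tray, 0.3 to 0.46 kg, 150 mm across; origin on its axis at the underside of its collar (the lowest point, z = 0 on the work surface), z up; floor 19 mm, rim 40 mm above it. On the hub out of line it rests tabs on lugs, origin 80 mm above the work surface; in line it drops 14 mm, origin 66 mm up, with play of 8 degrees either way and 2.5 mm sideways.
- tray_collar (a point): Same point and axes as the tray's origin. The white collar under the tray is 14 mm high, inner radius 43 mm, outer 52 mm. From its lower edge three tabs, 6 mm thick, 47 degrees wide, 120 degrees apart, the first on this +x axis, reach inward to 33 mm from the axis; they must go through the gaps between the hub's lugs. Midway between the tabs the collar has three notches for the catch pin.
- tray_handle (a point): Centre of the grip bar of the tray's wooden handle, on the tray's axis, 84 mm above its origin. The bar lies along the tray's x axis: 104 mm long, 14 mm thick (y), 20 mm high. Once dropped, the tray turns 34 to 52 degrees clockwise (from above) to a solid stop; 3 to 6 degrees before it the catch springs up. The other way is blocked. Turning takes under 0.3 N m.
- catch (a joint): Sprung catch pin beside the hub, steel, 6 mm thick, 47 mm from the axis, 9 mm out of the shoulder, with a small grey thumb pad outside the collar. Value in m: 0 = up (free, or clicked into a notch of the collar), about 0.006 = pressed down by a tray that has dropped but is not locked. Spring 1.5 to 3 N. A tray resting on top of the lugs does not touch it.
- pastille_tin: Small round tin, 47 mm across, 20 mm high, lying loose in the tray on the +y side of the handle; origin at the centre of its underside.
- beeswax_cake: Round cake of beeswax, 34 mm across, 12 mm high, lying loose in the tray on the -y side of the handle; origin at the centre of its underside.
- white_cone: Bystander: cone of white thread, 58 mm across, 100 mm high; origin at the centre of its underside.
- plum_cone: Bystander: cone of plum thread, 41 mm across, 75 mm high; origin at the centre of its underside.
- beige_spool: Bystander: spool of beige thread, 42 mm across, 68 mm high, standing between tray and caddy; origin at the centre of its underside.
Things that resemble listed ones, but are neither listed nor needed, are in the scene too. Of the things like the pastille_tin, leave any that is yellow; of the rest the smaller one is meant.

How it is judged:
On the way:
1. the tray has dropped over the hub's lugs and presses the catch down (z of tray in the frame of caddy below 0.069 m and horizontal distance between tray and caddy below 0.006 m and value of joint catch above 0.003 m), for 0.1 s.
At the end, for the whole second after the job is handed in: The tray sits down on the hub (origin within 3 mm of its seated height, within 6 mm of the axis, level within 4 degrees, at rest), the catch has sprung up into its collar (within 2 mm of fully up), so that it is locked, and the tin and the wax cake lie in the tray (z of tray in the frame of caddy below 0.069 m and horizontal distance between tray and caddy below 0.006 m and value of joint catch below 0.002 m and angle between tray's own z axis and vertical below 0.07 rad and linear speed of tray below 0.02 m/s and horizontal distance between each of pastille_tin, beeswax_cake and tray below 0.07 m and z of pastille_tin in the frame of tray between 0.01 and 0.04 m and z of beeswax_cake in the frame of tray between 0.01 and 0.04 m); the robot touches nothing.
It fails at once if the tray is tipped more than 35 degrees (angle between tray's own z axis and vertical above 0.6 rad).
It fails at once if a bystander (white or plum cone or beige spool) is moved more than 40 mm (distance of any of white_cone, plum_cone, beige_spool from where it was at the start of the episode above 0.04 m).
It fails at once if a bystander is knocked over (angle between any of white_cone, plum_cone, beige_spool's own z axis and vertical above 0.6 rad).
It fails at once if the tray is slammed or forced onto the caddy (more than 150 N between them) (contact force between tray and caddy above 150 N).
It also fails if it takes over 64 s, if anything falls off the work surface, if the arm or the gripper's body presses on something with over 40 N, if the wrist force passes 120 N, or if a joint passes its speed limit or range.

ROBOT

A 6-joint arm with a two-finger parallel gripper is mounted at the origin on a cart in front of the work surface, level with it; the furniture and walls round the work are solid. World frame = base frame: x ahead of the robot, y to its left, z up, the work surface at z = 0. Lengths are in m, angles in rad, forces in N, time in s.
With the tool pointing down it reaches from about 0.4 to 0.825 m from the base axis. Payload 7 kg.
Tool frame: the origin (TCP) lies at the very end of the fingers, on their centre line; the grasp point (between the pads) lies 19 mm behind it; z points along the fingers, y is the line along which they close (so a half turn about z gives the same grasp; the last joint's range is limited). The gripper opens to 88 mm and grips with 3 to 60 N. Pads are 19 mm wide; open, the fingers measure 130 mm over their backs; the gripper's body (78 mm by 193 mm) begins 47 mm behind the grasp point.
Start: joints at [1.444, 0.359, 0.012, 0, -1.224, -0.288], TCP at [0.272, 0.618, 0.227] pointing down, gripper open.
Joint ranges: [-3.07, 3.07], [-1.43, 2.12], [-1.02, 1.25], [-3.03, 1.67], [-3.05, -0], [-3.03, 3.03]. Speed limits (rad/s): [2.39, 2.39, 3.01, 3.14, 3.14, 3.14].

INTERFACE

Orientations are given as [roll, pitch, yaw] about the fixed x, y, z axes, in that order (R = Rz(yaw) Ry(pitch) Rx(roll)).
In Python, from station import arm gives the robot as it stands. The module is installed in compiled form; this text tells all that it offers.
- The arm moves only by the shell command python3 -m crank 'ROWS' [FORCE]. ROWS is JSON, a list of rows, each an object of numbers: "dx", "dy", "dz": the shift along the world's x, y, z in m; "twist": the turn about the world's z in degrees; "grip": the opening, from -1 (shut) to 1 (fully open). A call has exactly 5 rows; each row is the pose to reach, as a shift and turn from the pose commanded when the call began; what a row does not reach only later rows make up. A row lasts 1/12 s, in which the tool goes at most 41.7 mm and 7.16 degrees, less where a joint would pass 70% of its speed; a pose out of reach is approached as far as the arm can. A call with a gripper value outside its range is refused whole. The fingers move at their own pace and stop on an object; FORCE is the grip in N (left out, the last holds). Time passes only in rows, so rows that repeat a pose let the fingers close, or fill a call up. It gives the time, the measured TCP pose, the force, the opening and the grip force at its end, in the units of the state.
- arm.get_state(): the state, without advancing time (a new reading comes with each control period).
- arm.grab_frame(name): name is "scene" or "top"; returns the picture (384x512x3 uint8, red, green, blue); there is no depth.
- arm.get_calibration(name): a dict with "fx", "fy", "cx", "cy" (pixels), "cam_to_world" (4x4, takes a point from camera to world coordinates). Camera axes: x right, y down, z forward; pixel columns grow to the right and rows downward; lengths in m; the calibration is good to about 2 mm. A picture is of the moment at which its call begins. get_calibration takes no time and is no camera call.
- arm.job_done(): hands the job in; it is judged then, once.
The state is a dict: "t": time; "q": joint angles; "qd": joint speeds; "joint_efforts": joint torques, N m; "eef_pos": TCP position; "ee_rot": TCP orientation; "force": force on the tool from outside, world axes, zero at the start; "moment": the same for the moment, N m; "width": finger opening in m; "gripper_force": force on a finger pad.
Only numpy, scipy, OpenCV 4.12 (cv2) and the standard library are available. Lean on these libraries where they do the work, as an engineer would, in place of code of your own. Each camera call takes 0.05 s, during which the arm holds its last target. There are 200 camera calls.

## Working session

There is one attempt and no reset: what is moved stays moved. The work goes in short steps, Python scripts to look and compute and a shell command to move; the robot and the scene stay as the last step left them, time stands still between calls to the robot, and variables do not carry over. Pictures are saved under pics/ and viewed, at most 10 in all, crops included, and the job is handed in when it is done.

```bash
mkdir -p pics
python3 - <<'E'
from station import arm
import cv2,numpy as np
for n in("scene","top"):
    f=arm.grab_frame(n); cv2.imwrite(f"pics/{n}0.png",f[:,:,::-1]); 
    c=arm.get_calibration(n); print(n,c["fx"],c["cx"],c["cy"],np.round(c["cam_to_world"],3).tolist())
s=arm.get_state(); print(s["t"],s["eef_pos"],s["ee_rot"],s["force"])
E
```

```text
scene 481.35642975965544 263.1582798198902 194.03035918829355 [[0.658, -0.376, 0.653, -0.342], [-0.753, -0.341, 0.562, -0.753], [0.011, -0.862, -0.507, 0.796], [0.0, 0.0, 0.0, 1.0]]
top 457.5547600009567 251.65483022192188 196.74806264363184 [[0.021, -0.988, 0.152, 0.379], [-1.0, -0.022, -0.005, 0.062], [0.009, -0.152, -0.988, 1.281], [0.0, 0.0, 0.0, 1.0]]
0.1 [0.27189136 0.61736153 0.2257351 ] [ 3.14014882e+00 -1.54926654e-04 -4.14884831e-01] [ 0.37673809 -0.38996792 -0.17762794]
```

View pics/scene0.png

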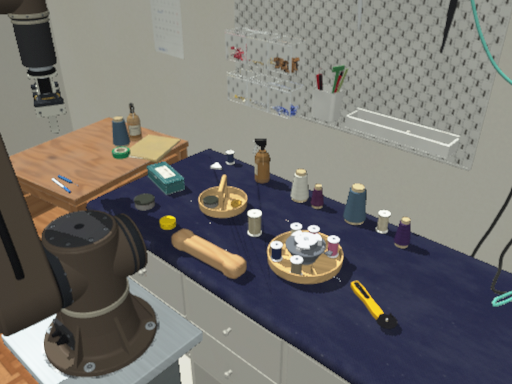

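View pics/top0.png

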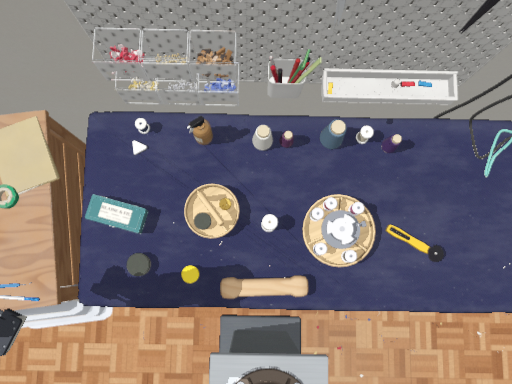

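The top view shows the tray at about (212,211) with its handle diagonal, the dark tin at (202,220) and the wax at (226,203). The beige spool is at (270,223) and the caddy at (340,230). I'll enlarge the tray and hub.

Run:
```python
import cv2,numpy as np
f=cv2.imread("pics/top0.png")
a=cv2.resize(f[175:245,175:250],None,fx=5.3,fy=5.3,interpolation=cv2.INTER_CUBIC)
b=cv2.resize(f[190:270,300:380],(397,397),interpolation=cv2.INTER_CUBIC)
a=cv2.resize(a,(397,371));c=np.zeros((397,800,3),np.uint8);c[:371,:397]=a;c[:,400:797]=b
cv2.imwrite("pics/crop0.png",c)
```

```text
(no output)
```

View pics/crop0.png

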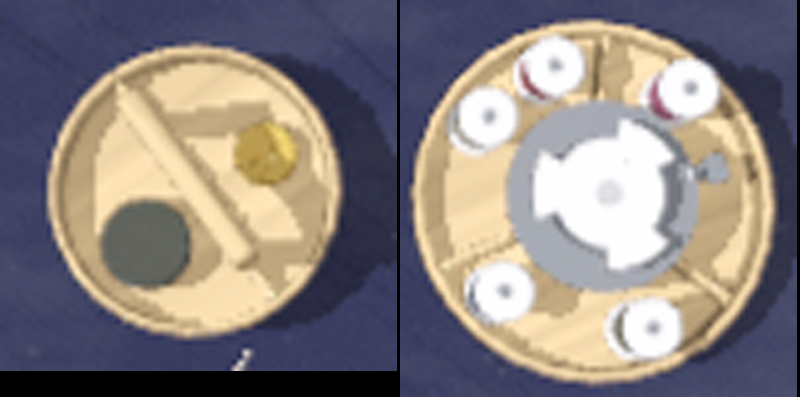

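The crop shows the handle bar ends at crop (122,90) and (246,258), with the tin on its lower-left side. The three lugs point left, upper right and lower right, and the catch pad is at crop (712,167). Next I'll get positions.

```bash
cat > h.py <<'E'
from station import arm
import cv2,numpy as np
def ray(n,uv,z):
    c=arm.get_calibration(n);T=np.array(c["cam_to_world"]);uv=np.atleast_2d(np.float64(uv))
    d=np.c_[(uv[:,0]-c["cx"])/c["fx"],(uv[:,1]-c["cy"])/c["fy"],np.ones(len(uv))]@T[:3,:3].T
    return T[:3,3]+d*((z-T[2,3])/d[:,2])[:,None]
def proj(n,P):
    c=arm.get_calibration(n);T=np.array(c["cam_to_world"]);p=(np.atleast_2d(P)-T[:3,3])@T[:3,:3]
    return np.c_[c["fx"]*p[:,0]/p[:,2]+c["cx"],c["fy"]*p[:,1]/p[:,2]+c["cy"]]
def circ(f,box,z):
    x0,y0,x1,y1=box;s=f[y0:y1,x0:x1].astype(int)
    m=((s[:,:,2]-s[:,:,0])>15).astype(np.uint8)   # BGR: warm against navy
    m=cv2.morphologyEx(m,cv2.MORPH_OPEN,np.ones((3,3)))
    k=max(cv2.findContours(m,0,cv2.CHAIN_APPROX_NONE)[0],key=cv2.contourArea)
    P=ray("top",cv2.convexHull(k)[:,0]+[x0,y0],z)
    (x,y),(a,b),_=cv2.fitEllipse(np.float32(P[:,:2]*1000)); return x/1000,y/1000,a,b
def hub(f,c,z=.08,lo=.034,hi=.038):
    a=np.radians(np.arange(0,360,1));w=np.zeros(360)
    for r in np.linspace(lo,hi,5):
        uv=proj("top",np.c_[c[0]+r*np.cos(a),c[1]+r*np.sin(a),np.full(360,z)]).astype(np.float32)
        w+=cv2.remap(f.min(2),uv[None,:,0],uv[None,:,1],cv2.INTER_LINEAR)[0]
    ph=np.degrees(np.angle((w*np.exp(3j*a)).sum()))/3
    return ph,w[::6].astype(int)//5
E
python3 - <<'E'
from h import *
f=cv2.imread("pics/top0.png")
print("tray",circ(f,(175,175,250,245),.040)); print("tier",circ(f,(296,188,382,272),.038))
e=ray("top",[[198.05,192],[221.5,223.7]],.094);d=e[1]-e[0]
print("handle",e.round(4),np.linalg.norm(d),np.degrees(np.arctan2(d[1],d[0])),e.mean(0))
x0,y0=320,205;s=f[y0:255,x0:362];m=(s.min(2)>215).astype(np.uint8)
n,l,st,ce=cv2.connectedComponentsWithStats(m);i=1+st[1:,4].argmax();print("hubw",st[i],ray("top",ce[i]+[x0,y0],.08))
t=circ(f,(296,188,382,272),.038);print(hub(f,t));print(hub(f,ray("top",ce[i]+[x0,y0],.08)[0]))
print("catch",ray("top",[300+312*80/397,190+167*80/397],.07))
print("tin",ray("top",[175+146/5.293,175+243/5.3],.039),"spool",ray("top",[270,222],.068),"wcone",ray("top",[263,132],.1),"plum",ray("top",[288,136],.075))
E
```

```text
tray (0.5307485961914062, 0.164555419921875, 150.89967346191406, 151.71485900878906)
tier (0.4639861450195312, -0.2008917694091797, 140.94981384277344, 190.57476806640625)
handle [[0.5717 0.1967 0.094 ]
 [0.4896 0.1326 0.094 ]] 0.10416969319298137 -142.03161538172822 [0.53067377 0.16465449 0.094     ]
hubw [  7   9  28  30 521] [[ 0.4852044  -0.18238513  0.08      ]]
(np.float64(57.527640521369314), array([254, 254, 251, 254, 254, 252, 247, 247, 251, 254, 254, 254, 254,
       254, 253, 225, 161, 155, 165, 167, 167, 167, 167, 167, 173, 174,
       174, 178, 199, 218, 233, 240, 231, 201, 163, 170, 167, 158, 132,
       159, 128, 125, 124, 124, 127, 128, 130, 125, 123, 128, 138, 155,
       166, 166, 145, 127, 121, 158, 236, 254]))
(np.float64(-35.08731269978663), array([166, 167, 167, 167, 167, 167, 167, 167, 167, 169, 233, 251, 250,
       251, 251, 251, 252, 252, 240, 177, 163, 163, 164, 164, 164, 165,
       165, 165, 165, 165, 216, 253, 251, 251, 252, 252, 252, 252, 241,
       149, 127, 132, 123, 126, 121, 120, 119, 121, 120, 131, 224, 252,
       252, 250, 251, 250, 246, 249, 235, 169]))
catch [[ 0.49999342 -0.24162484  0.07      ]]
tin [[0.50139637 0.18755821 0.039     ]] spool [[0.49931404 0.00535674 0.068     ]] wcone [[0.73681985 0.02903307 0.1       ]] plum [[ 0.73469394 -0.03996172  0.075     ]]
```

```bash
python3 -m crank '[{"dx":0.018,"dy":-0.032,"twist":7,"grip":1},{"dx":0.036,"dy":-0.064,"twist":14,"grip":1},{"dx":0.054,"dy":-0.096,"twist":21,"grip":1},{"dx":0.072,"dy":-0.128,"twist":28,"grip":1},{"dx":0.09,"dy":-0.16,"twist":35,"grip":1}]' 30
python3 -m crank '[{"dx":0.018,"dy":-0.032,"twist":7,"grip":1},{"dx":0.036,"dy":-0.064,"twist":14,"grip":1},{"dx":0.054,"dy":-0.096,"twist":21,"grip":1},{"dx":0.072,"dy":-0.128,"twist":26.8,"grip":1},{"dx":0.09,"dy":-0.16,"twist":26.8,"grip":1}]'
python3 -m crank '[{"dx":0.02,"dy":-0.034,"grip":1},{"dx":0.04,"dy":-0.067,"grip":1},{"dx":0.06,"dy":-0.1,"grip":1},{"dx":0.0787,"dy":-0.133,"grip":1},{"dx":0.0787,"dy":-0.133,"grip":1}]'; python3 -c "
from station import arm;s=arm.get_state();print(s['q'],s['force'])"
```

```text
[ 1.44409580e+00  3.59309221e-01  1.11720590e-02 -2.78382036e-04
 -1.22408750e+00 -2.88089635e-01] [ 0.37673809 -0.38996792 -0.17762794]invalid input at $[0]: expected keys dx, dy, dz, twist, grip
invalid input at $[0]: expected keys dx, dy, dz, twist, grip
invalid input at $[0]: expected keys dx, dy, dz, twist, grip
```

All keys are needed in each row.

```bash
python3 -m crank '[{"dx":0.018,"dy":-0.032,"dz":0,"twist":7,"grip":1},{"dx":0.036,"dy":-0.064,"dz":0,"twist":14,"grip":1},{"dx":0.054,"dy":-0.096,"dz":0,"twist":21,"grip":1},{"dx":0.072,"dy":-0.128,"dz":0,"twist":28,"grip":1},{"dx":0.09,"dy":-0.16,"dz":0,"twist":35,"grip":1}]' 30
python3 -m crank '[{"dx":0.018,"dy":-0.032,"dz":0,"twist":7,"grip":1},{"dx":0.036,"dy":-0.064,"dz":0,"twist":14,"grip":1},{"dx":0.054,"dy":-0.096,"dz":0,"twist":21,"grip":1},{"dx":0.072,"dy":-0.128,"dz":0,"twist":26.8,"grip":1},{"dx":0.09,"dy":-0.16,"dz":0,"twist":26.8,"grip":1}]'
python3 -m crank '[{"dx":0.02,"dy":-0.034,"dz":0,"twist":0,"grip":1},{"dx":0.04,"dy":-0.067,"dz":0,"twist":0,"grip":1},{"dx":0.06,"dy":-0.1,"dz":0,"twist":0,"grip":1},{"dx":0.0787,"dy":-0.133,"dz":0,"twist":0,"grip":1},{"dx":0.0787,"dy":-0.133,"dz":0,"twist":0,"grip":1}]'; python3 -c "
from station import arm;s=arm.get_state();print(s['q'],s['force'])"
```

```text
t: 0.52
eef_pos: [0.3624, 0.456, 0.2262]
ee_rot: [3.141, 0.0, 0.203]
force: [1.3, 0.4, -0.4]
width: 0.088
gripper_force: 0.0
t: 0.93
eef_pos: [0.4523, 0.296, 0.2265]
ee_rot: [-3.142, 0.0, 0.671]
force: [0.1, 0.9, 0.3]
width: 0.0873
gripper_force: 0.0
t: 1.35
eef_pos: [0.5324, 0.1599, 0.2261]
ee_rot: [3.141, 0.002, 0.66]
force: [0.1, 1.2, -0.8]
width: 0.0876
gripper_force: 0.0
[ 6.44401111e-01  1.64553198e-01 -2.53667652e-01  7.00059511e-04
 -1.15406868e+00  1.58566870e+00] [ 0.07462825  1.24262081 -0.76357512]
```

```bash
python3 -m crank '[{"dx":0,"dy":0.001,"dz":-0.035,"twist":0,"grip":1},{"dx":0,"dy":0.001,"dz":-0.07,"twist":0,"grip":1},{"dx":0,"dy":0.001,"dz":-0.095,"twist":0,"grip":1},{"dx":0,"dy":0.001,"dz":-0.115,"twist":0,"grip":1},{"dx":0,"dy":0.001,"dz":-0.115,"twist":0,"grip":1}]' 30
python3 -m crank '[{"dx":0,"dy":0,"dz":-0.015,"twist":0,"grip":1},{"dx":0,"dy":0,"dz":-0.03,"twist":0,"grip":1},{"dx":0,"dy":0,"dz":-0.046,"twist":0,"grip":1},{"dx":0,"dy":0,"dz":-0.046,"twist":0,"grip":1},{"dx":0,"dy":0,"dz":-0.046,"twist":0,"grip":1}]'
```

```text
t: 1.77
eef_pos: [0.528, 0.1641, 0.1071]
ee_rot: [-3.14, 0.008, 0.663]
force: [-0.8, -0.3, -0.7]
width: 0.0876
gripper_force: 0.0
t: 2.18
eef_pos: [0.5308, 0.1658, 0.0661]
ee_rot: [3.141, 0.001, 0.664]
force: [0.9, 0.9, 0.7]
width: 0.0876
gripper_force: 0.0
```

```bash
python3 -m crank '[{"dx":0,"dy":-0.001,"dz":-0.001,"twist":0,"grip":0.2},{"dx":0,"dy":-0.001,"dz":-0.001,"twist":0,"grip":-0.4},{"dx":0,"dy":-0.001,"dz":-0.001,"twist":0,"grip":-1},{"dx":0,"dy":-0.001,"dz":-0.001,"twist":0,"grip":-1},{"dx":0,"dy":-0.001,"dz":-0.001,"twist":0,"grip":-1}]' 40
python3 -m crank '[{"dx":0,"dy":0,"dz":0,"twist":0,"grip":-1},{"dx":0,"dy":0,"dz":0,"twist":0,"grip":-1},{"dx":0,"dy":0,"dz":0,"twist":0,"grip":-1},{"dx":0,"dy":0,"dz":0.005,"twist":0,"grip":-1},{"dx":0,"dy":0,"dz":0.01,"twist":0,"grip":-1}]'
python3 -m crank '[{"dx":0,"dy":0,"dz":0.01,"twist":0,"grip":-1},{"dx":0,"dy":0,"dz":0.02,"twist":0,"grip":-1},{"dx":0,"dy":0,"dz":0.03,"twist":0,"grip":-1},{"dx":0,"dy":0,"dz":0.03,"twist":0,"grip":-1},{"dx":0,"dy":0,"dz":0.03,"twist":0,"grip":-1}]'
```

```text
t: 2.6
eef_pos: [0.531, 0.1649, 0.0651]
ee_rot: [3.142, -0.001, 0.664]
force: [0.6, -0.5, 1.0]
width: 0.06
gripper_force: 0.0
t: 3.02
eef_pos: [0.5306, 0.1646, 0.0747]
ee_rot: [3.142, 0.001, 0.664]
force: [-0.0, 0.3, 0.2]
width: 0.0265
gripper_force: 0.0
t: 3.43
eef_pos: [0.5313, 0.1652, 0.1057]
ee_rot: [-3.142, -0.002, 0.664]
force: [0.1, 0.0, -0.2]
width: 0.0008
gripper_force: 0.0
```

I lifted before the slow fingers had closed. I'll reopen above the bar and look again.

```bash
python3 -m crank '[{"dx":0,"dy":0,"dz":0.02,"twist":0,"grip":1},{"dx":0,"dy":0,"dz":0.02,"twist":0,"grip":1},{"dx":0,"dy":0,"dz":0.02,"twist":0,"grip":1},{"dx":0,"dy":0,"dz":0.02,"twist":0,"grip":1},{"dx":0,"dy":0,"dz":0.02,"twist":0,"grip":1}]'
python3 -m crank '[{"dx":0,"dy":0,"dz":0,"twist":0,"grip":1},{"dx":0,"dy":0,"dz":0,"twist":0,"grip":1},{"dx":0,"dy":0,"dz":0,"twist":0,"grip":1},{"dx":0,"dy":0,"dz":0,"twist":0,"grip":1},{"dx":0,"dy":0,"dz":0,"twist":0,"grip":1}]'
python3 - <<'E'
from h import *
a=cv2.resize(arm.grab_frame("top")[165:255,165:285,::-1],(480,360),interpolation=cv2.INTER_CUBIC)
b=cv2.resize(arm.grab_frame("scene")[140:240,180:285,::-1],(320,305),interpolation=cv2.INTER_CUBIC)
c=np.zeros((360,800,3),np.uint8);c[:,:480]=a;c[:305,480:]=b;cv2.imwrite("pics/g1.png",c)
E
```

```text
t: 3.85
eef_pos: [0.5303, 0.1645, 0.1238]
ee_rot: [-3.141, 0.001, 0.664]
force: [0.2, 1.0, -1.4]
width: 0.0281
gripper_force: 0.0
t: 4.27
eef_pos: [0.5307, 0.1647, 0.1244]
ee_rot: [-3.142, 0.0, 0.664]
force: [0.5, 0.7, 0.2]
width: 0.0615
gripper_force: 0.0
```

View pics/g1.png

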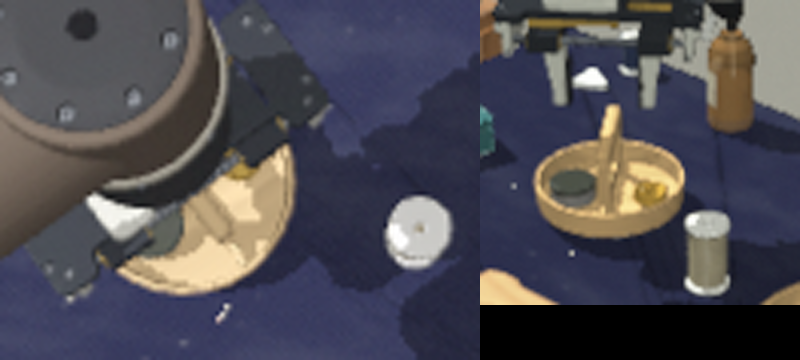

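The tray is undisturbed: the tin and wax are still in it and the bar is between the open fingers. I'll go down again and wait for a full close.

```bash
python3 -m crank '[{"dx":0,"dy":0,"dz":-0.015,"twist":0,"grip":0.3},{"dx":0,"dy":0,"dz":-0.03,"twist":0,"grip":0.3},{"dx":0,"dy":0,"dz":-0.045,"twist":0,"grip":0.3},{"dx":0,"dy":0,"dz":-0.06,"twist":0,"grip":0.3},{"dx":0,"dy":0,"dz":-0.06,"twist":0,"grip":0.3}]'
python3 -m crank '[{"dx":0,"dy":0,"dz":0,"twist":0,"grip":-1},{"dx":0,"dy":0,"dz":0,"twist":0,"grip":-1},{"dx":0,"dy":0,"dz":0,"twist":0,"grip":-1},{"dx":0,"dy":0,"dz":0,"twist":0,"grip":-1},{"dx":0,"dy":0,"dz":0,"twist":0,"grip":-1}]' 40
python3 -m crank '[{"dx":0,"dy":0,"dz":0,"twist":0,"grip":-1},{"dx":0,"dy":0,"dz":0,"twist":0,"grip":-1},{"dx":0,"dy":0,"dz":0,"twist":0,"grip":-1},{"dx":0,"dy":0,"dz":0,"twist":0,"grip":-1},{"dx":0,"dy":0,"dz":0,"twist":0,"grip":-1}]'
```

```text
t: 4.78
eef_pos: [0.5291, 0.1638, 0.0619]
ee_rot: [-3.141, 0.004, 0.663]
force: [-0.8, -0.3, -0.7]
width: 0.0572
gripper_force: 0.0
t: 5.2
eef_pos: [0.5311, 0.165, 0.0654]
ee_rot: [3.142, -0.001, 0.664]
force: [0.5, 0.0, 0.2]
width: 0.0287
gripper_force: 0.0
t: 5.62
eef_pos: [0.5309, 0.1647, 0.0649]
ee_rot: [3.141, -0.0, 0.664]
force: [-1.6, -1.2, 4.1]
width: 0.0138
gripper_force: 40.0
```

```bash
python3 -m crank '[{"dx":0,"dy":0,"dz":0.005,"twist":0,"grip":-1},{"dx":0,"dy":0,"dz":0.015,"twist":0,"grip":-1},{"dx":0,"dy":0,"dz":0.03,"twist":0,"grip":-1},{"dx":0,"dy":0,"dz":0.045,"twist":0,"grip":-1},{"dx":0,"dy":0,"dz":0.06,"twist":0,"grip":-1}]'
python3 -m crank '[{"dx":0,"dy":0,"dz":0.015,"twist":0,"grip":-1},{"dx":0,"dy":0,"dz":0.03,"twist":0,"grip":-1},{"dx":0,"dy":0,"dz":0.045,"twist":0,"grip":-1},{"dx":0,"dy":0,"dz":0.055,"twist":0,"grip":-1},{"dx":0,"dy":0,"dz":0.06,"twist":0,"grip":-1}]'
python3 -m crank '[{"dx":-0.001,"dy":-0.006,"dz":0,"twist":0,"grip":-1},{"dx":-0.003,"dy":-0.018,"dz":0,"twist":-1,"grip":-1},{"dx":-0.005,"dy":-0.036,"dz":0,"twist":-2,"grip":-1},{"dx":-0.008,"dy":-0.056,"dz":0,"twist":-3,"grip":-1},{"dx":-0.011,"dy":-0.078,"dz":0,"twist":-4,"grip":-1}]'
python3 -m crank '[{"dx":-0.003,"dy":-0.022,"dz":0,"twist":-1,"grip":-1},{"dx":-0.006,"dy":-0.044,"dz":0,"twist":-2,"grip":-1},{"dx":-0.009,"dy":-0.066,"dz":0,"twist":-3,"grip":-1},{"dx":-0.012,"dy":-0.088,"dz":0,"twist":-4,"grip":-1},{"dx":-0.015,"dy":-0.11,"dz":0,"twist":-5,"grip":-1}]'
```

```text
t: 6.03
eef_pos: [0.5303, 0.1646, 0.1253]
ee_rot: [-3.141, 0.001, 0.664]
force: [0.4, -0.2, -3.4]
width: 0.0138
gripper_force: 40.0
t: 6.45
eef_pos: [0.5311, 0.165, 0.1863]
ee_rot: [3.142, -0.002, 0.664]
force: [-0.1, -0.2, -4.0]
width: 0.0139
gripper_force: 40.0
t: 6.87
eef_pos: [0.5184, 0.0851, 0.1832]
ee_rot: [-3.141, 0.003, 0.593]
force: [0.1, -0.2, -3.7]
width: 0.0135
gripper_force: 40.0
t: 7.28
eef_pos: [0.503, -0.0253, 0.1834]
ee_rot: [-3.141, 0.002, 0.504]
force: [0.6, 0.8, -4.0]
width: 0.0136
gripper_force: 40.0
```

```bash
python3 -m crank '[{"dx":-0.003,"dy":-0.022,"dz":0,"twist":-1,"grip":-1},{"dx":-0.006,"dy":-0.044,"dz":0,"twist":-2,"grip":-1},{"dx":-0.009,"dy":-0.066,"dz":0,"twist":-3,"grip":-1},{"dx":-0.011,"dy":-0.088,"dz":0,"twist":-4,"grip":-1},{"dx":-0.014,"dy":-0.11,"dz":0,"twist":-4,"grip":-1}]'
python3 -m crank '[{"dx":-0.002,"dy":-0.02,"dz":0,"twist":0,"grip":-1},{"dx":-0.004,"dy":-0.036,"dz":0,"twist":0,"grip":-1},{"dx":-0.005,"dy":-0.045,"dz":-0.005,"twist":0,"grip":-1},{"dx":-0.0055,"dy":-0.049,"dz":-0.01,"twist":0,"grip":-1},{"dx":-0.0055,"dy":-0.049,"dz":-0.015,"twist":0,"grip":-1}]'
python3 - <<'E'
from h import *
t=arm.grab_frame("top")[:,:,::-1].copy();s=arm.grab_frame("scene")[:,:,::-1].copy()
cv2.imwrite("pics/t2.png",t);cv2.imwrite("pics/s2.png",s)
st=arm.get_state();print(st["eef_pos"],st["ee_rot"],st["force"],st["moment"])
c=np.zeros((400,800,3),np.uint8);c[:,:400]=cv2.resize(t[180:280,290:390],(400,400),interpolation=cv2.INTER_CUBIC)
c[:,400:]=cv2.resize(s[190:290,255:355],(400,400),interpolation=cv2.INTER_CUBIC);cv2.imwrite("pics/g2.png",c)
E
```

```text
t: 7.7
eef_pos: [0.489, -0.135, 0.1834]
ee_rot: [-3.141, 0.002, 0.434]
force: [0.8, 0.4, -3.8]
width: 0.0139
gripper_force: 40.0
t: 8.12
eef_pos: [0.4841, -0.183, 0.1682]
ee_rot: [-3.141, 0.001, 0.435]
force: [0.0, 1.0, -4.6]
width: 0.0138
gripper_force: 40.0
[ 0.48407484 -0.18194892  0.16790003] [-3.13994908e+00  2.29654754e-03  4.36126846e-01] [-0.42579588  0.09778567 -4.07072407] [-0.00134422 -0.05846293 -0.0336401 ]
```

View pics/g2.png

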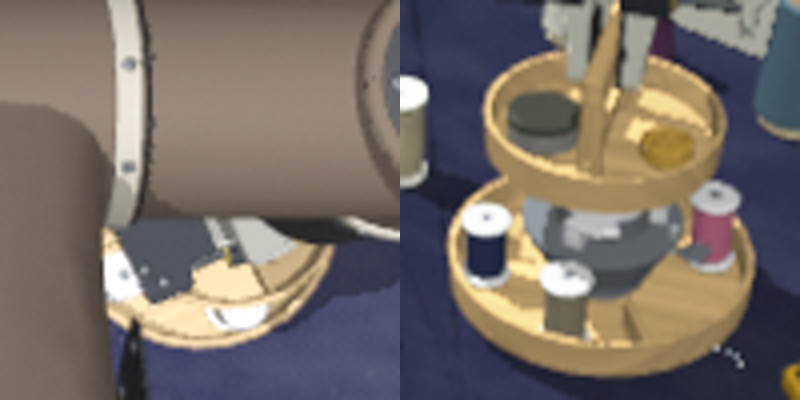

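The tray hangs level over the hub with the tin and wax inside. I'll lower it gently.

```bash
python3 -m crank '[{"dx":0.0005,"dy":0,"dz":-0.005,"twist":0,"grip":-1},{"dx":0.0005,"dy":0,"dz":-0.01,"twist":0,"grip":-1},{"dx":0.0005,"dy":0,"dz":-0.014,"twist":0,"grip":-1},{"dx":0.0005,"dy":0,"dz":-0.018,"twist":0,"grip":-1},{"dx":0.0005,"dy":0,"dz":-0.02,"twist":0,"grip":-1}]'
python3 -m crank '[{"dx":0,"dy":0,"dz":-0.001,"twist":0,"grip":-1},{"dx":0,"dy":0,"dz":-0.002,"twist":0,"grip":-1},{"dx":0,"dy":0,"dz":-0.003,"twist":0,"grip":-1},{"dx":0,"dy":0,"dz":-0.004,"twist":0,"grip":-1},{"dx":0,"dy":0,"dz":-0.005,"twist":0,"grip":-1}]'
```

```text
t: 8.63
eef_pos: [0.4855, -0.1819, 0.1488]
ee_rot: [-3.141, 0.001, 0.437]
force: [0.4, 0.1, -4.1]
width: 0.0137
gripper_force: 40.0
t: 9.05
eef_pos: [0.4858, -0.1823, 0.1446]
ee_rot: [3.141, -0.0, 0.437]
force: [-0.5, -0.2, -4.3]
width: 0.014
gripper_force: 40.0
```

```bash
for i in 1; do python3 -m crank '[{"dx":0,"dy":0,"dz":-0.001,"twist":0,"grip":-1},{"dx":0,"dy":0,"dz":-0.002,"twist":0,"grip":-1},{"dx":0,"dy":0,"dz":-0.003,"twist":0,"grip":-1},{"dx":0,"dy":0,"dz":-0.004,"twist":0,"grip":-1},{"dx":0,"dy":0,"dz":-0.005,"twist":0,"grip":-1}]'; done; python3 -c "
from station import arm;s=arm.get_state();print(s['force'],s['moment'],s['ee_rot'])"
```

```text
t: 9.47
eef_pos: [0.4857, -0.1823, 0.1395]
ee_rot: [3.142, 0.0, 0.437]
force: [-0.4, 0.2, -3.9]
width: 0.0137
gripper_force: 40.0
[-0.41374081  0.20539233 -3.85025062] [-0.04711608 -0.05000039 -0.02425995] [3.14156921e+00 2.75309608e-05 4.36935054e-01]
```

No contact at TCP z 0.1395, so the origin is at 0.0745 and the tabs are going through the gaps. I'll go on down.

```bash
python3 -m crank '[{"dx":0,"dy":0,"dz":-0.001,"twist":0,"grip":-1},{"dx":0,"dy":0,"dz":-0.002,"twist":0,"grip":-1},{"dx":0,"dy":0,"dz":-0.003,"twist":0,"grip":-1},{"dx":0,"dy":0,"dz":-0.004,"twist":0,"grip":-1},{"dx":0,"dy":0,"dz":-0.005,"twist":0,"grip":-1}]'; python3 -m crank '[{"dx":0,"dy":0,"dz":-0.001,"twist":0,"grip":-1},{"dx":0,"dy":0,"dz":-0.002,"twist":0,"grip":-1},{"dx":0,"dy":0,"dz":-0.003,"twist":0,"grip":-1},{"dx":0,"dy":0,"dz":-0.0035,"twist":0,"grip":-1},{"dx":0,"dy":0,"dz":-0.0035,"twist":0,"grip":-1}]'
```

```text
t: 9.88
eef_pos: [0.4858, -0.1822, 0.1346]
ee_rot: [3.141, -0.0, 0.437]
force: [0.3, 0.6, -1.1]
width: 0.0139
gripper_force: 40.0
t: 10.3
eef_pos: [0.4858, -0.1823, 0.131]
ee_rot: [3.142, -0.0, 0.437]
force: [0.1, 0.5, -2.3]
width: 0.0137
gripper_force: 40.0
```

```bash
python3 -m crank '[{"dx":0,"dy":0,"dz":-0.0005,"twist":0,"grip":-1},{"dx":0,"dy":0,"dz":-0.001,"twist":0,"grip":-1},{"dx":0,"dy":0,"dz":-0.001,"twist":0,"grip":-1},{"dx":0,"dy":0,"dz":-0.001,"twist":0,"grip":-1},{"dx":0,"dy":0,"dz":-0.001,"twist":0,"grip":-1}]'
```

```text
t: 10.72
eef_pos: [0.4859, -0.1823, 0.1309]
ee_rot: [3.141, -0.0, 0.437]
force: [-3.3, 2.0, 6.2]
width: 0.0137
gripper_force: 40.0
```

Seated. Now I'll turn it clockwise, relieving the press a little.

```bash
python3 -m crank '[{"dx":0,"dy":0,"dz":0.0005,"twist":-4,"grip":-1},{"dx":0,"dy":0,"dz":0.0005,"twist":-8,"grip":-1},{"dx":0,"dy":0,"dz":0.0005,"twist":-12,"grip":-1},{"dx":0,"dy":0,"dz":0.0005,"twist":-16,"grip":-1},{"dx":0,"dy":0,"dz":0.0005,"twist":-20,"grip":-1}]'; python3 -c "
from station import arm;s=arm.get_state();print(s['moment'])"
python3 -m crank '[{"dx":0,"dy":0,"dz":0,"twist":-2,"grip":-1},{"dx":0,"dy":0,"dz":0,"twist":-4,"grip":-1},{"dx":0,"dy":0,"dz":0,"twist":-6,"grip":-1},{"dx":0,"dy":0,"dz":0,"twist":-8,"grip":-1},{"dx":0,"dy":0,"dz":0,"twist":-10,"grip":-1}]'; python3 -c "
from station import arm;s=arm.get_state();print(s['moment'])"
```

```text
t: 11.13
eef_pos: [0.4869, -0.1824, 0.1311]
ee_rot: [3.141, -0.002, 0.085]
force: [1.7, -0.1, -0.4]
width: 0.0135
gripper_force: 40.0
[-0.11808455 -0.66342679 -0.01081759]
t: 11.55
eef_pos: [0.4868, -0.1824, 0.131]
ee_rot: [3.141, -0.002, -0.088]
force: [1.4, 0.9, -0.7]
width: 0.0138
gripper_force: 40.0
[-0.09611354 -0.62932474  0.13756845]
```

```bash
python3 -m crank '[{"dx":0,"dy":0,"dz":0,"twist":-1,"grip":-1},{"dx":0,"dy":0,"dz":0,"twist":-2,"grip":-1},{"dx":0,"dy":0,"dz":0,"twist":-3,"grip":-1},{"dx":0,"dy":0,"dz":0,"twist":-4,"grip":-1},{"dx":0,"dy":0,"dz":0,"twist":-5,"grip":-1}]'; python3 -c "
from station import arm;s=arm.get_state();print(s['moment'])"
python3 -m crank '[{"dx":0,"dy":0,"dz":0,"twist":-0.5,"grip":-1},{"dx":0,"dy":0,"dz":0,"twist":-1,"grip":-1},{"dx":0,"dy":0,"dz":0,"twist":-1.5,"grip":-1},{"dx":0,"dy":0,"dz":0,"twist":-2,"grip":-1},{"dx":0,"dy":0,"dz":0,"twist":-2.5,"grip":-1}]'; python3 -c "
from station import arm;s=arm.get_state();print(s['moment'])"
```

```text
t: 11.97
eef_pos: [0.4859, -0.1825, 0.1309]
ee_rot: [3.141, -0.0, -0.175]
force: [-1.4, -0.5, 3.8]
width: 0.0136
gripper_force: 40.0
[-0.33614507  0.2059795  -0.02035354]
t: 12.38
eef_pos: [0.4852, -0.1822, 0.1309]
ee_rot: [3.142, 0.001, -0.218]
force: [-2.4, 1.5, 5.9]
width: 0.0139
gripper_force: 40.0
[0.30324437 0.75149815 0.06222182]
```

```bash
for i in 1 ; do python3 -m crank '[{"dx":0,"dy":0,"dz":0,"twist":-0.7,"grip":-1},{"dx":0,"dy":0,"dz":0,"twist":-1.4,"grip":-1},{"dx":0,"dy":0,"dz":0,"twist":-2.1,"grip":-1},{"dx":0,"dy":0,"dz":0,"twist":-2.8,"grip":-1},{"dx":0,"dy":0,"dz":0,"twist":-3,"grip":-1}]'; python3 -c "
from station import arm;s=arm.get_state();print(s['moment'])"; done
python3 -m crank '[{"dx":0,"dy":0,"dz":0,"twist":-0.5,"grip":-1},{"dx":0,"dy":0,"dz":0,"twist":-1,"grip":-1},{"dx":0,"dy":0,"dz":0,"twist":-1.5,"grip":-1},{"dx":0,"dy":0,"dz":0,"twist":-2,"grip":-1},{"dx":0,"dy":0,"dz":0,"twist":-2.5,"grip":-1}]'; python3 -c "
from station import arm;s=arm.get_state();print(s['moment'])"
```

```text
t: 12.8
eef_pos: [0.4858, -0.1823, 0.1308]
ee_rot: [3.142, -0.0, -0.271]
force: [-1.1, 0.4, 5.6]
width: 0.0136
gripper_force: 40.0
[0.08972248 0.27258856 0.13943297]
t: 13.22
eef_pos: [0.486, -0.1825, 0.1309]
ee_rot: [3.141, -0.001, -0.314]
force: [-0.2, -1.3, 5.4]
width: 0.0139
gripper_force: 40.0
[-0.63845751 -0.08916851  0.21493406]
```

```bash
python3 -m crank '[{"dx":0,"dy":0,"dz":0,"twist":-0.5,"grip":-1},{"dx":0,"dy":0,"dz":0,"twist":-1,"grip":-1},{"dx":0,"dy":0,"dz":0,"twist":-1.5,"grip":-1},{"dx":0,"dy":0,"dz":0,"twist":-2,"grip":-1},{"dx":0,"dy":0,"dz":0,"twist":-2.5,"grip":-1}]'
python3 - <<'E'
from h import *
s=arm.get_state();print(s['moment'])
s=arm.grab_frame("scene")[:,:,::-1];t=arm.grab_frame("top")[:,:,::-1]
c=np.zeros((480,800,3),np.uint8);c[:,:480]=cv2.resize(s[195:290,260:355],(480,480),interpolation=cv2.INTER_CUBIC)
c[:320,480:]=cv2.resize(t[180:280,290:390],(320,320),interpolation=cv2.INTER_CUBIC);cv2.imwrite("pics/g3.png",c)
E
```

```text
t: 13.63
eef_pos: [0.4859, -0.1827, 0.1309]
ee_rot: [3.141, -0.001, -0.357]
force: [0.2, -2.0, 4.7]
width: 0.0135
gripper_force: 40.7
[-0.93849272  0.10230049  0.77994398]
```

View pics/g3.png

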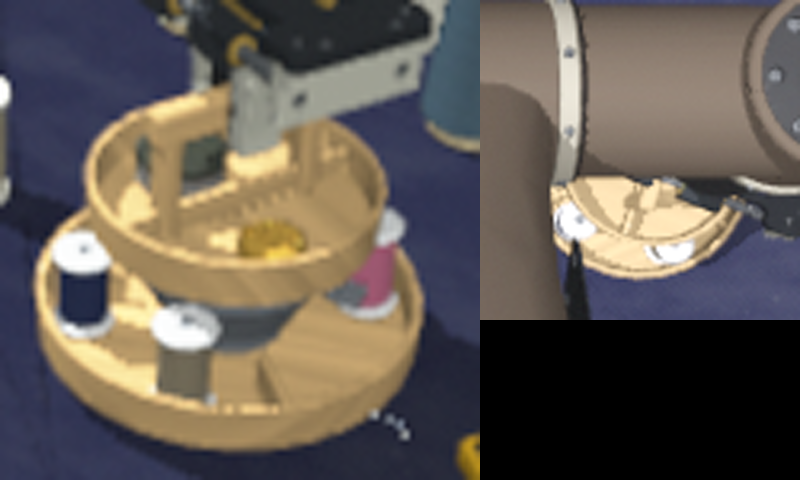

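The tray is down with the tin and wax inside, and the catch pad shows at (348,293). The moment jumped to 0.78 N m, so it is at the stop. I'll test the lock by turning back slightly.

```bash
python3 -m crank '[{"dx":0,"dy":0,"dz":0.0004,"twist":1,"grip":-1},{"dx":0,"dy":0,"dz":0.0004,"twist":2,"grip":-1},{"dx":0,"dy":0,"dz":0.0004,"twist":3,"grip":-1},{"dx":0,"dy":0,"dz":0.0004,"twist":4,"grip":-1},{"dx":0,"dy":0,"dz":0.0004,"twist":4,"grip":-1}]'; python3 -c "
from station import arm;s=arm.get_state();print(s['moment'])"
python3 -m crank '[{"dx":0,"dy":0,"dz":0,"twist":0.5,"grip":-1},{"dx":0,"dy":0,"dz":0,"twist":1,"grip":-1},{"dx":0,"dy":0,"dz":0,"twist":1.5,"grip":-1},{"dx":0,"dy":0,"dz":0,"twist":2,"grip":-1},{"dx":0,"dy":0,"dz":0,"twist":2,"grip":-1}]'; python3 -c "
from station import arm;s=arm.get_state();print(s['moment'])"
```

```text
t: 14.15
eef_pos: [0.4858, -0.1822, 0.1309]
ee_rot: [-3.141, 0.0, -0.286]
force: [1.3, -1.1, 1.6]
width: 0.0135
gripper_force: 40.0
[-0.53099428 -0.57264041  0.02231994]
t: 14.57
eef_pos: [0.4855, -0.1821, 0.1309]
ee_rot: [-3.141, 0.0, -0.252]
force: [0.1, 0.7, 2.3]
width: 0.0138
gripper_force: 40.0
[ 0.16528814 -0.04840519 -0.03086937]
```

```bash
python3 -m crank '[{"dx":0,"dy":0,"dz":0,"twist":0.6,"grip":-1},{"dx":0,"dy":0,"dz":0,"twist":1.2,"grip":-1},{"dx":0,"dy":0,"dz":0,"twist":1.8,"grip":-1},{"dx":0,"dy":0,"dz":0,"twist":2.4,"grip":-1},{"dx":0,"dy":0,"dz":0,"twist":2.5,"grip":-1}]'; python3 -c "
from station import arm;s=arm.get_state();print(s['moment'])"
```

```text
t: 14.98
eef_pos: [0.4853, -0.1823, 0.1309]
ee_rot: [3.141, 0.001, -0.208]
force: [-1.8, 0.2, 2.8]
width: 0.0137
gripper_force: 40.0
[-0.1289442   0.49988337 -0.23280667]
```

```bash
python3 -m crank '[{"dx":0,"dy":0,"dz":0,"twist":0.5,"grip":-1},{"dx":0,"dy":0,"dz":0,"twist":1,"grip":-1},{"dx":0,"dy":0,"dz":0,"twist":1.5,"grip":-1},{"dx":0,"dy":0,"dz":0,"twist":2,"grip":-1},{"dx":0,"dy":0,"dz":0,"twist":2,"grip":-1}]'; python3 -c "
from station import arm;s=arm.get_state();print(s['moment'])"
```

```text
t: 15.4
eef_pos: [0.4847, -0.1826, 0.131]
ee_rot: [3.141, 0.002, -0.174]
force: [-4.1, -0.4, 6.2]
width: 0.0136
gripper_force: 40.2
[-0.53814554  1.57059588 -0.47782108]
```

Turning back is blocked at about -0.48 N m, as expected if the pin is in the notch. I'll ease to the middle of the play, release, rise and look.

```bash
python3 -m crank '[{"dx":0,"dy":0,"dz":0,"twist":-1.5,"grip":-1},{"dx":0,"dy":0,"dz":0,"twist":-3,"grip":-1},{"dx":0,"dy":0,"dz":0,"twist":-4.5,"grip":-1},{"dx":0,"dy":0,"dz":0,"twist":-6,"grip":-1},{"dx":0,"dy":0,"dz":0,"twist":-6,"grip":-0.5}]'; python3 -c "
from station import arm;s=arm.get_state();print(s['moment'])"
python3 -m crank '[{"dx":0,"dy":0,"dz":0,"twist":0,"grip":0.5},{"dx":0,"dy":0,"dz":0,"twist":0,"grip":0.5},{"dx":0,"dy":0,"dz":0,"twist":0,"grip":0.5},{"dx":0,"dy":0,"dz":0,"twist":0,"grip":0.5},{"dx":0,"dy":0,"dz":0,"twist":0,"grip":0.5}]'
python3 -m crank '[{"dx":0,"dy":0,"dz":0.01,"twist":0,"grip":0.5},{"dx":0,"dy":0,"dz":0.03,"twist":0,"grip":0.5},{"dx":0,"dy":0,"dz":0.05,"twist":0,"grip":0.5},{"dx":0,"dy":0.03,"dz":0.07,"twist":0,"grip":0.5},{"dx":0,"dy":0.06,"dz":0.09,"twist":0,"grip":0.5}]'
python3 -m crank '[{"dx":0,"dy":0.04,"dz":0.02,"twist":0,"grip":0.5},{"dx":0,"dy":0.08,"dz":0.02,"twist":0,"grip":0.5},{"dx":0,"dy":0.12,"dz":0.02,"twist":0,"grip":0.5},{"dx":0,"dy":0.16,"dz":0.02,"twist":0,"grip":0.5},{"dx":0,"dy":0.2,"dz":0.02,"twist":0,"grip":0.5}]'
python3 - <<'E'
from h import *
s=arm.grab_frame("scene")[:,:,::-1];t=arm.grab_frame("top")[:,:,::-1]
cv2.imwrite("pics/s4.png",s);cv2.imwrite("pics/t4.png",t)
c=np.zeros((400,800,3),np.uint8);c[:,:400]=cv2.resize(s[195:290,260:355],(400,400),interpolation=cv2.INTER_CUBIC)
c[:,400:]=cv2.resize(t[180:280,290:390],(400,400),interpolation=cv2.INTER_CUBIC);cv2.imwrite("pics/g4.png",c)
E
```

```text
t: 15.82
eef_pos: [0.4858, -0.1821, 0.1308]
ee_rot: [-3.141, -0.0, -0.279]
force: [-0.4, -0.5, -0.0]
width: 0.0168
gripper_force: 0.0
[-0.04736034  0.01625774  0.0448504 ]
t: 16.23
eef_pos: [0.4857, -0.1822, 0.1309]
ee_rot: [3.142, 0.0, -0.278]
force: [0.5, 0.5, 0.4]
width: 0.0484
gripper_force: 0.0
t: 16.65
eef_pos: [0.4855, -0.1226, 0.2225]
ee_rot: [3.141, -0.0, -0.281]
force: [0.8, 1.0, -0.0]
width: 0.0659
gripper_force: 0.0
t: 17.07
eef_pos: [0.4854, 0.0796, 0.2423]
ee_rot: [-3.14, -0.001, -0.278]
force: [0.2, -0.5, 1.3]
width: 0.0659
gripper_force: 0.0
```

View pics/g4.png

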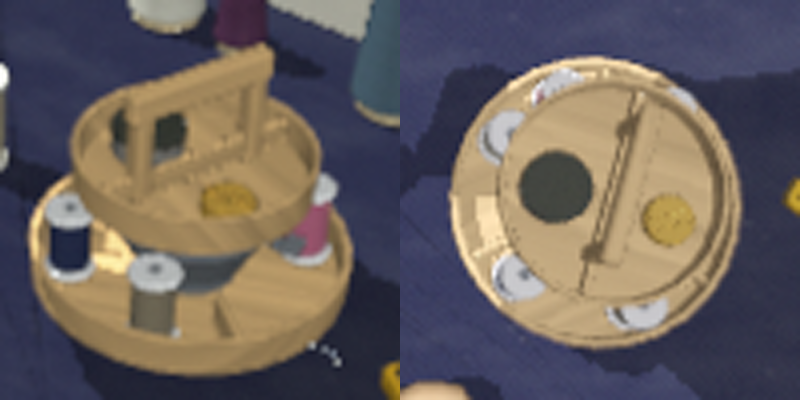

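The tray sits level on the tier with the tin and wax inside. The catch pad is at scene pixel (328,253), where it was before the drop. I'll check by template match that the pad is back at its free height and that the tier has not turned.

Run:
```python
from h import *
a,b,z=[cv2.imread(f"pics/{n}.png") for n in("s2","s4","scene0")]
cv2.imwrite("pics/pad.png",np.hstack([cv2.resize(i[240:265,312:345],(264,200),interpolation=cv2.INTER_CUBIC) for i in(z,a,b)]))
def mt(A,B,x,y,w,h):
    up=lambda i:cv2.resize(i,None,fx=8,fy=8,interpolation=cv2.INTER_CUBIC)
    r=cv2.matchTemplate(up(B[y-5:y+h+5,x-5:x+w+5]),up(A[y:y+h,x:x+w]),cv2.TM_CCOEFF_NORMED);_,v,_,p=cv2.minMaxLoc(r);return p[0]/8-5,p[1]/8-5,round(v,2)
for n,A in(("s2",a),("s0",z)):
    print(n,"pad",mt(A,b,322,247,12,11),"blue",mt(A,b,269,241,16,22),"grey",mt(A,b,288,254,18,24))
c=np.array([[.4857,-.1822]]);T=np.radians(-76)
p=[[c[0,0]+.06*np.cos(T),c[0,1]+.06*np.sin(T),h] for h in(.066,.072)];print("6mm in px",np.diff(proj("scene",p),axis=0))
e=ray("top",[[290+245/4,180+100/4],[290+210/4,180+260/4]],.16);d=e[0]-e[1];print(e,np.linalg.norm(d),np.degrees(np.arctan2(d[1],d[0])))
```

```text
s2 pad (-0.375, -0.125, 0.8) blue (-0.125, 0.125, 0.89) grey (0.0, 0.125, 0.89)
s0 pad (-0.125, -0.25, 0.61) blue (-0.125, 0.125, 0.89) grey (0.0, 0.25, 0.9)
6mm in px [[ 0.1865246  -1.92563527]]
[[ 0.53676068 -0.19097371  0.16      ]
 [ 0.43763747 -0.16831579  0.16      ]] 0.10167984642622653 -12.875655946863235
```

View pics/pad.png

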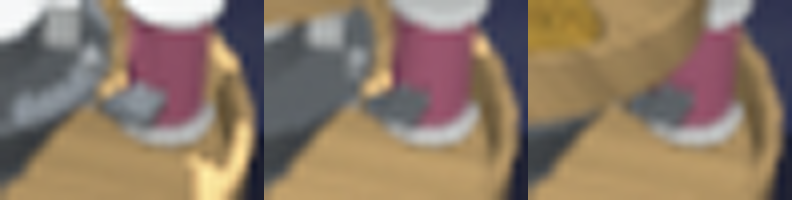

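The pad shifted 0.1 px vertically, against 1.9 px if it were pressed, so the catch is up. The tier has not turned, so I'm handing in.

```bash
python3 -c "
from station import arm;print(arm.job_done())"
```

```text
the job is handed in; nothing more can be done
None
```

The tray is down on the hub and, from the turn-back test and the catch pad's height in the picture, locked; the tin and wax cake are in it, the bystanders were not touched, and I handed the job in at about 17 s (no verdict was returned).

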